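Slide a pressed heel block out of its die and stack it

TASK

Get the pressed shoe heel out of the open metal die: it lies just below the die's top face, so push it from the finger well up the sloping end until it sticks out, then pick it up. Set it down without dropping it on top of the pile of two finished heels, squarely with its edges in line with theirs (either end first), and leave the pile and everything else on the bench where they are.

Things in the scene. Friction and masses are not known exactly. Their poses are not given: they have to be found in the camera images.
- heel: layered leatherboard shoe heel, about 0.14 kg, 100 long (x) by 60 wide (y) by 24 thick (z), its sides upright; origin at the centre of its underside; the two corners at its -x end are rounded (radius 10), the +x end is square. It starts lying in the die, its axes along the die's, its square +x end at the foot of the slope.
- die: fixed aluminium forming die, 238 long (x), 100 wide (y), 36 high, open on top; origin at the centre of its underside. Top face z 36, cavity floor z 10. Along x: end wall -119 to -107, finger well -107 to -57 (50 wide), heel cavity -57 to 45 (64 wide), slope 45 to 94, flat top 94 to 119; side walls at full height all along. The heel's top lies 2 below the die's.
- die_well (a point): centre of the finger well's floor in the die: 50 by 50, 26 deep, behind the heel's rounded end; axes as the die's
- die_slope (a point): upper edge of the die's slope, at its middle, level with the top face; the slope rises towards the die's +x at 28 degrees, 64 wide. A heel pushed 70 to 80 towards +x leans on this edge with its +x end out of the die and stays there.
- pile_top: upper finished heel of the pile, loose, 100 long (x) by 60 wide (y) by 24 thick (z), its sides upright; origin at the centre of its underside; the two corners at its -x end are rounded (radius 10), the +x end is square
- pile_low: lower finished heel, directly beneath the upper one, loose, same shape, 100 long (x) by 60 wide (y) by 24 thick (z), its sides upright; origin at the centre of its underside; the two corners at its -x end are rounded (radius 10), the +x end is square
- board: fixed plywood board 220 (x) by 120 (y) by 15 high under the pile; origin at the centre of its underside; the pile stands on it near x -50, the heels' length about along the board's y
- cream_tin: closed steel polish tin, diameter 58, 26 high, standing on the board beside the pile; origin under its centre
- cement_can: upright can, diameter 76, 100 high, to the right near the robot; origin under its centre
- hammer: hammer lying on the far side of the table, origin under its middle
- brush: flat glue brush lying on the far side of the table, origin under its middle
- dye_jar: upright jar, diameter 60, 80 high; origin under its centre
- dye_bottle: upright bottle, diameter 60, 150 high; origin under its centre
Things that resemble listed ones, but are neither listed nor needed, are in the scene too. What is shaped like the heel but green or pink is not meant.

How it is judged (in metres and radians):
On the way:
1. the heel is lifted clear of the die: its origin is more than 60 mm above the die's underside (z of heel in the frame of die above 0.06 m), for 0.1 s.
At the end, for the whole second after the job is handed in: The heel lies flat and at rest on the upper finished heel (20 to 28 mm above its origin, tilt under 0.08 rad), within 9 mm of it along its length and across its width and within 0.14 rad of its direction, either end first; the pile still stands, each of its heels within 15 mm of where it started (z of heel in the frame of pile_top between 0.02 and 0.028 m and x of heel in the frame of pile_top between -0.009 and 0.009 m and y of heel in the frame of pile_top between -0.009 and 0.009 m and angle between the x axis of heel and the x axis of pile_top, either way round below 0.14 rad and angle between each of heel, pile_top's own z axis and vertical below 0.08 rad and linear speed of heel below 0.02 m/s and angular speed of heel below 0.1 rad/s and z of pile_top in the frame of pile_low above 0.02 m and distance of each of pile_low, pile_top from where it was at the start of the episode below 0.015 m); the robot touches nothing.
It fails at once if the heel is dropped (moves faster than 0.5 m/s with no finger on it) (linear speed of heel above 0.5 m/s and contact force between the fingers and heel below 0.01 N).
It fails at once if the pile is shifted by more than 25 mm (distance of any of pile_top, pile_low from where it was at the start of the episode above 0.025 m).
It fails at once if another thing on the bench is moved by more than 25 mm (distance of any of cream_tin, cement_can, hammer, brush, dye_jar, dye_bottle from where it was at the start of the episode above 0.025 m).
It also fails if it takes over 56 s, if anything falls off the work surface, if the arm or the gripper's body presses on something with over 40 N, if the wrist force passes 120 N, or if a joint passes its speed limit or range.

ROBOT

A 7-joint arm with a two-finger parallel gripper is mounted at the origin on the work surface. World frame = base frame: x ahead of the robot, y to its left, z up, the work surface at z = 0. Lengths are in mm, angles in rad, forces in N, time in s.
With the tool pointing down it reaches from about 400 to 875 mm from the base axis. Payload 6.5 kg.
Tool frame: the origin (TCP) lies on the centre line of the jaws, within the pads' length; the fingertips stand 8 mm ahead of it and the grasp point (between the pads) lies 11 mm behind it; z points along the fingers, y is the line along which they close (so a half turn about z gives the same grasp; the last joint's range is limited). The gripper opens to 85 mm and grips with 20 to 120 N. Pads are 22 mm wide; open, the fingers measure 114 mm over their backs; the gripper's body (76 mm by 85 mm) begins 54 mm behind the grasp point. The pads swing forward as they close: fully open they stand 13 mm farther back than shut.
Start: joints at [1.271, 0.536, -0.004, 1.538, 0.003, 1.067, -0.071], TCP at [150.586, -632.309, 239.29] pointing down, gripper open.
Joint ranges: [-2.7, 2.7], [-0.37, 2.16], [-1.27, 1.26], [0.24, 2.4], [-1.31, 4.45], [0.19, 1.91], [-2.76, 2.76]. Speed limits (rad/s): [2.39, 2.39, 3.14, 3.14, 3.14, 3.14, 3.14].

INTERFACE

Orientations are given as a 3x3 rotation matrix whose columns are the frame's x, y, z axes.
In Python, from station import env gives the robot as it stands. The module is installed in compiled form; this text tells all that it offers.
- The arm moves only by the tool servo_tool, never from a script. Its argument "plan" is a list of rows, each a list of 7 numbers: the shift along the tool's x, y, z in m, then the turn, a rotation vector about the tool's x, y, z in degrees, then the closure, from 0 (fully open) to 1 (shut). In form: [[tx, ty, tz, rx, ry, rz, gripper], ...]. A call has 1 to 8 rows; each row is the pose to reach, as a shift and turn from the pose commanded when the call began, along the tool's axes at that moment; what a row does not reach only later rows make up. A row lasts 1/8 s, in which the tool goes at most 62.5 mm and 10.7 degrees, less where a joint would pass 70% of its speed; a pose out of reach is approached as far as the arm can. A call with a gripper value outside its range is refused whole. The fingers move at their own pace and stop on an object; the grip force is fixed at half the most. Time passes only in rows, so rows that repeat a pose let the fingers close. It gives the time, the measured TCP pose, the force, the opening and the grip force at its end, in the units of the state.
- env.state(): the state, without advancing time (a new reading comes with each control period).
- env.snapshot(name): name is "side" or "top"; returns a dict with "image" (400x640x3 uint8, red, green, blue), "mtx" (3x3 intrinsics, pixels), "dist" ([k1, k2, p1, p2, k3] as OpenCV has them; the pictures are not rectified), "extrinsics" (4x4, takes a point from world to camera coordinates). Camera axes: x right, y down, z forward; pixel columns grow to the right and rows downward; lengths in mm; the calibration is good to about 2 mm. A picture is of the moment at which its call begins. There is no depth.
- env.finish_job(): hands the job in; it is judged then, once.
Trained networks look in the newest picture that a camera, given by its name, has taken for a name from the list of things; names that differ only in an ending like _2 or _b are one class to them, and where a whole thing is asked for, a point or a joint stands for the part that bears it (a point fixed in the world has none). Each returns a list of dicts, best first, with "score" (0 to 1); they miss things now and then, are a little off and sometimes report something else, mostly with a low value. They report only what shows in the picture. A call takes as long as a camera call. They do not tell look-alikes from the thing itself.
- env.spot_in(camera, query): "box" ([left, top, right, bottom] in pixels, round what is visible of it).
- env.silhouettes(camera, query): "pixels" (400x640 bool, what is visible of it) and "box" ([left, top, right, bottom] in pixels, round what is visible of it).
The state is a dict: "time_s": time; "joint_pos": joint angles; "joint_vel": joint speeds; "effort": joint torques, N m; "ee_pos": TCP position; "eef_rot": TCP orientation; "wrist_force": force on the tool from outside, world axes, zero at the start; "moment": the same for the moment, N m; "grip_width": opening from 0.0 (shut) to 1.0 (fully open); "gripper_force": force on a finger pad.
Only numpy, scipy, OpenCV 4.12 (cv2) and the standard library are available. Lean on these libraries where they do the work, as an engineer would, in place of code of your own. Each camera call takes 0.05 s, during which the arm holds its last target. There are 200 camera calls.

## Working session

There is one attempt and no reset: what is moved stays moved. The work goes in short steps, Python scripts to look and compute and a tool call to move; the robot and the scene stay as the last step left them, time stands still between calls to the robot, and variables do not carry over. Pictures are saved under pics/ and viewed, at most 10 in all, crops included, and the job is handed in when it is done.

Besides the shell and the picture viewer there is one more tool, called after "Request:" as name([rows], argument=value, ...), one row to a line, values as JSON. servo_tool: Moves the arm, as the interface text tells. Its arguments: {"type":"object","properties":{"plan":{"type":"array","items":{"type":"array","items":{"type":"number"}}}},"required":["plan"]}

```bash
mkdir -p pics; ls; cat > h.py <<'E'
import numpy as np, cv2
from station import env
def ray(s,uv,z):
    "pixels -> world points at height z (mm)"
    p=cv2.undistortPoints(np.array(uv,float).reshape(-1,1,2),s["mtx"],np.array(s["dist"])).reshape(-1,2)
    E=np.array(s["extrinsics"]);R,t=E[:3,:3],E[:3,3];c=-R.T@t
    d=np.c_[p,np.ones(len(p))]@R
    return c+d*((z-c[2])/d[:,2])[:,None]
def proj(s,P):
    E=np.array(s["extrinsics"])
    return cv2.projectPoints(np.array(P,float).reshape(-1,3),cv2.Rodrigues(E[:3,:3])[0],E[:3,3],s["mtx"],np.array(s["dist"]))[0].reshape(-1,2)
def shot(n,f):
    s=env.snapshot(n);cv2.imwrite("pics/"+f+".png",s["image"][...,::-1]);return s
E
python3 - <<'E'
from h import *
for n in("top","side"):
    s=shot(n,n+"0")
    E=np.array(s["extrinsics"]);print(n,(-E[:3,:3].T@E[:3,3]).round(), s["mtx"][0][0])
    for q in["heel","die","pile_top","board","cream_tin","cement_can","dye_jar","dye_bottle","hammer","brush"]:
        for d in env.silhouettes(n,q)[:3]:
            m=d["pixels"].astype(np.uint8);c=max(cv2.findContours(m,0,2)[0],key=cv2.contourArea)
            print(q,round(d["score"],2),np.round(d["box"]),np.round(cv2.minAreaRect(c)[0]))
E
```

```text
pics
top [ 430.  -37. 1282.] 449.3705281208142
heel 0.98 [445. 200. 484. 229.] [467. 214.]
heel 0.69 [417. 262. 453. 299.] [435. 280.]
heel 0.67 [339. 141. 377. 173.] [358. 158.]
die 0.61 [346. 188. 437. 228.] [391. 209.]
pile_top 0.91 [264. 197. 295. 237.] [280. 217.]
pile_top 0.4 [393. 125. 466. 139.] [429. 132.]
board 0.58 [225. 195. 306. 244.] [265. 218.]
cream_tin 0.91 [228. 206. 255. 231.] [240. 220.]
cream_tin 0.51 [223. 114. 243. 140.] [233. 127.]
dye_jar 0.89 [222. 114. 245. 141.] [233. 127.]
dye_bottle 0.74 [287. 106. 377. 134.] [332. 120.]
dye_bottle 0.64 [169. 124. 200. 152.] [183. 137.]
hammer 0.56 [288. 107. 379. 138.] [332. 121.]
brush 0.59 [394. 127. 465. 143.] [429. 132.]
brush 0.19 [264. 199. 295. 237.] [281. 218.]
side [-35. 766. 697.] 490.6804547754854
heel 0.82 [295. 189. 322. 216.] [306. 200.]
heel 0.8 [405. 213. 446. 245.] [425. 227.]
heel 0.78 [401. 160. 426. 185.] [413. 170.]
die 0.71 [326. 172. 409. 231.] [369. 200.]
pile_top 0.96 [286. 231. 335. 271.] [309. 250.]
board 0.64 [241. 257. 350. 318.] [293. 278.]
board 0.29 [158. 224. 193. 262.] [177. 244.]
cream_tin 0.66 [262. 274. 292. 305.] [276. 289.]
cement_can 0.66 [442. 170. 477. 214.] [459. 192.]
cement_can 0.4 [264. 272. 293. 303.] [276. 288.]
dye_jar 0.83 [158. 222. 194. 262.] [178. 245.]
dye_bottle 0.83 [115. 233. 157. 307.] [133. 270.]
dye_bottle 0.66 [441. 171. 475. 215.] [458. 192.]
hammer 0.77 [211. 171. 280. 226.] [249. 203.]
brush 0.6 [308. 149. 342. 178.] [325. 164.]
```

View pics/top0.png

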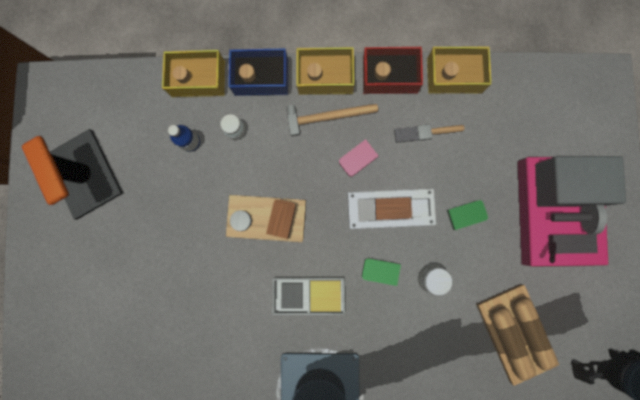

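View pics/side0.png

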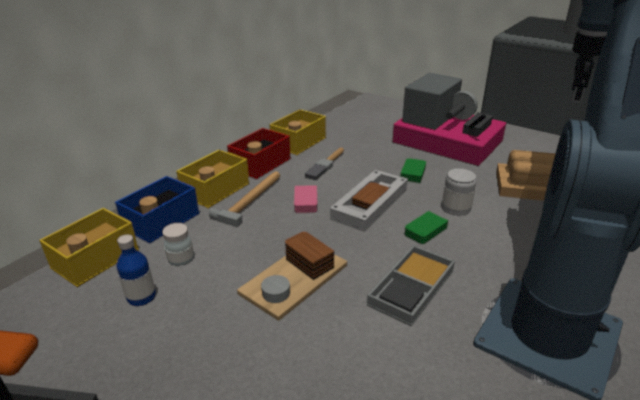

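```bash
python3 - <<'E'
from h import *
a=cv2.imread("pics/top0.png");b=cv2.imread("pics/side0.png")
A=cv2.resize(a[180:245,220:445],None,fx=3.5,fy=3.5,interpolation=3)
B=cv2.resize(b[160:235,320:430],None,fx=3.5,fy=3.5,interpolation=3)
C=cv2.resize(b[225:300,240:350],None,fx=3.5,fy=3.5,interpolation=3)
D=np.hstack([B,C]);W=max(A.shape[1],D.shape[1])
f=lambda i:cv2.copyMakeBorder(i,0,0,0,W-i.shape[1],0)
cv2.imwrite("pics/crop0.png",np.vstack([f(A),f(D)]))
E
```

```text
(no output)
```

View pics/crop0.png

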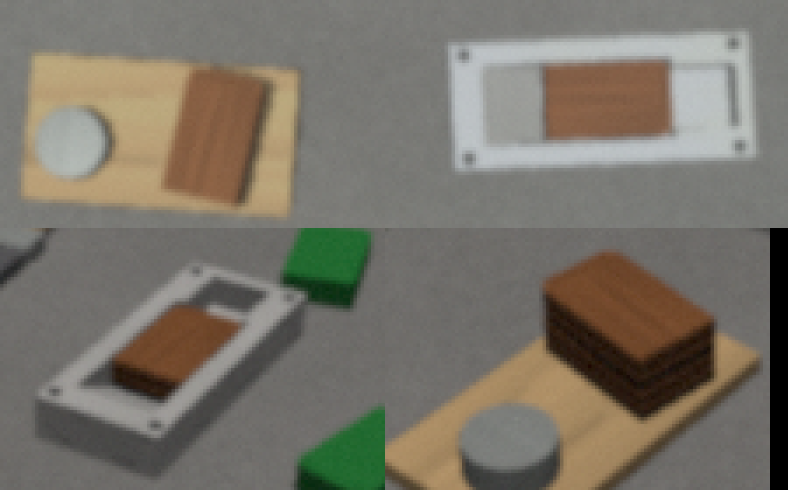

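```bash
cat >> h.py <<'E'
from scipy.optimize import minimize
def fit(q,L,W,z0,z1,near,snaps,x0=None,minscore=.3):
    "pose x,y,yaw of an upright box from silhouettes in given cameras near a world point"
    M={}
    for n,s in snaps.items():
        c=proj(s,[*near,(z0+z1)/2])[0]
        ds=[d for d in env.silhouettes(n,q) if np.hypot(*(np.mean(np.argwhere(d["pixels"]),0)[::-1]-c))<20 and d["score"]>minscore]
        if ds: M[n]=cv2.GaussianBlur(ds[0]["pixels"].astype(np.float32),(0,0),1)
    def cost(p,names):
        c,sn=np.cos(p[2]),np.sin(p[2]);J=0
        P=[(p[0]+a*c-b*sn,p[1]+a*sn+b*c,z) for a in(-L/2,L/2) for b in(-W/2,W/2) for z in(z0,z1)]
        for n in names:
            h=cv2.convexHull(proj(snaps[n],P).astype(np.float32))
            im=np.zeros((400,640),np.uint8);cv2.fillConvexPoly(im,np.round(h*16).astype(np.int32),255,cv2.LINE_AA,4)
            im=cv2.GaussianBlur(im/np.float32(255),(0,0),1);J+=np.minimum(im,M[n]).sum()/np.maximum(im,M[n]).sum()
        return -J/len(names)
    out={}
    for names in [[n] for n in M]+[list(M)]:
        best=min((minimize(cost,[*near,y],args=(names,),method="Nelder-Mead",options=dict(initial_simplex=[[*near,y],[near[0]+15,near[1],y],[near[0],near[1]+15,y],[*near,y+.2]],xatol=.05,fatol=1e-5)) for y in (x0 if x0 is not None else [0,.5,1,1.5,2,2.5])),key=lambda r:r.fun)
        out["+".join(names)]=(best.x.round(3),round(best.fun,3))
    return out
E
python3 - <<'E'
from h import *
S={n:env.snapshot(n) for n in("top","side")}
c=lambda u,v,z:ray(S["top"],[u,v],z)[0][:2]
print("die",fit("die",238,100,0,36,c(391,209,36),S))
print("board",fit("board",220,120,0,15,c(265,218,15),S))
print("pile_top",fit("pile_top",100,60,39,63,c(281,217,63),S))
print("both",fit("pile_top",100,60,15,63,c(281,217,63),S))
for k,u,v in[("jar",438,281),("green1",467,215),("green2",381,271),("dyejar",233,127)]:print(k,c(u,v,40).round())
st=env.state();print(st)
E
```

```text
die {'top': (array([ 512.485, -204.367,    1.617]), np.float64(-0.743)), 'side': (array([ 510.641, -200.655,    1.622]), np.float64(-0.746)), 'top+side': (array([ 512.053, -203.081,    1.617]), np.float64(-0.741))}
board {'top': (array([487.905, 151.323,   1.506]), np.float64(-0.574)), 'side': (array([487.606, 151.456,   1.477]), np.float64(-0.534)), 'top+side': (array([487.706, 151.754,   1.492]), np.float64(-0.554))}
pile_top {'top': (array([487.048, 102.806,   2.856]), np.float64(-0.885)), 'side': (array([483.   , 103.772,   2.943]), np.float64(-0.945)), 'top+side': (array([484.51 , 103.446,   2.942]), np.float64(-0.905))}
both {'top': (array([ 4.87387e+02,  1.03543e+02, -2.84000e-01]), np.float64(-0.857)), 'side': (array([496.697,  85.356,   2.846]), np.float64(-0.749)), 'top+side': (array([ 4.85914e+02,  1.00933e+02, -2.77000e-01]), np.float64(-0.79))}
jar [ 311. -328.]
green1 [ 491. -412.]
green2 [ 339. -172.]
dyejar [745. 241.]
{'time_s': 1.6, 'joint_pos': array([ 1.2707839 ,  0.53639481, -0.00441048,  1.53789084,  0.00262265,
        1.06727759, -0.07117277]), 'joint_vel': array([ 1.40911346e-04,  4.98833604e-04, -5.37537366e-04, -7.35272966e-04,
        2.41252176e-05,  1.79732609e-04, -7.11718731e-04]), 'effort': array([-6.87394095e-05, -5.83328390e+01,  1.04775779e+00, -2.59437811e+01,
        1.24617422e-02,  1.88400038e-03,  2.74803915e-05]), 'ee_pos': array([ 150.59966591, -632.31863691,  239.29674031]), 'eef_rot': array([[ 9.72770783e-01,  2.31769288e-01, -3.07367133e-05],
       [ 2.31769286e-01, -9.72770783e-01, -4.64612003e-05],
       [-4.06680559e-05,  3.80722721e-05, -9.99999998e-01]]), 'wrist_force': array([ 0.91840028, -0.12976041, -0.22114016]), 'moment': array([ 0.03445266, -0.03030165, -0.02759057]), 'gripper_force': 0.0, 'grip_width': 0.9986639968276475}
```

Request:
servo_tool([
  [0.05, -0.03, 0, 0, 0, -10, 1],
  [0.105, -0.06, 0, 0, 0, -20, 1],
  [0.16, -0.09, 0, 0, 0, -30, 1],
  [0.215, -0.125, 0, 0, 0, -40, 1],
  [0.27, -0.155, 0, 0, 0, -50, 1],
  [0.325, -0.19, 0, 0, 0, -60, 1],
  [0.38, -0.22, 0, 0, 0, -70, 1],
  [0.435, -0.253, 0, 0, 0, -79.2, 1],
])

```text
time_s: 2.6
ee_pos: [511.0, -289.6, 239.6]
eef_rot: [[-0.05, 0.999, 0.001], [0.999, 0.05, -0.001], [-0.001, 0.001, -1.0]]
wrist_force: [0.9, -0.9, -0.1]
grip_width: 0.0
gripper_force: 0.0
```

```bash
cat >> h.py <<'E'
def brown(s,box,lo=(4,70,70),hi=(14,255,255)):
    "largest heel-coloured contour in box of image"
    l,t,r,b=box;h=cv2.cvtColor(s["image"],cv2.COLOR_RGB2HSV);m=cv2.inRange(h,lo,hi);k=np.zeros_like(m);k[t:b,l:r]=m[t:b,l:r]
    return max(cv2.findContours(k,0,1)[0],key=cv2.contourArea)
E
python3 - <<'E'
from h import *
st=env.state();print(st["time_s"],st["ee_pos"].round(1),st["eef_rot"].round(3).tolist(),st["joint_pos"].round(2),st["grip_width"])
s=env.snapshot("top")
for box,z in(((255,190,315,250),63),((370,190,420,230),34)):
    h=cv2.cvtColor(s["image"],cv2.COLOR_RGB2HSV)
    u,v=(box[0]+box[2])//2,(box[1]+box[3])//2
    print(h[v,u],h[217,280])
    c=brown(s,box).reshape(-1,2)
    P=ray(s,c,z)[:,:2].astype(np.float32);r=cv2.minAreaRect(P);print(np.round(r[0],1),np.round(r[1],1),np.round(r[2],1))
E
```

```text
2.6 [ 511.  -289.6  239.6] [[-0.05, 0.999, 0.001], [0.999, 0.05, -0.001], [-0.001, 0.001, -1.0]] [ 0.76  0.47 -0.43  1.69  0.22  1.03  0.3 ] 9.717676949864538e-05
[ 12 128 141] [ 12 126 140]
[484.9  99.5] [ 61.1 100.9] 77.2
[ 13 120 142] [ 12 126 140]
[ 512.5 -208.4] [95.  55.7] 89.7
```

Request:
servo_tool([
  [0, 0, 0.05, 0, 0, 0, 1],
  [0, 0, 0.11, 0, 0, 0, 1],
  [0, 0, 0.16, 0, 0, 0, 1],
  [0, 0, 0.19, 0, 0, 0, 1],
  [0, 0, 0.2, 0, 0, 0, 1],
  [0, 0, 0.205, 0, 0, 0, 1],
  [0, 0, 0.21, 0, 0, 0, 1],
  [0, 0, 0.212, 0, 0, 0, 1],
])

```text
time_s: 3.65
ee_pos: [510.2, -291.0, 28.0]
eef_rot: [[-0.045, 0.999, 0.001], [0.999, 0.045, -0.001], [-0.001, 0.001, -1.0]]
wrist_force: [-0.2, 0.2, 0.0]
grip_width: -0.003
gripper_force: 0.0
```

```bash
python3 - <<'E'
from h import *
st=env.state();print(st["ee_pos"].round(1),st["joint_pos"].round(2))
for n,b in(("top",(170,240,330,450)),("side",(150,240,310,440))):
    s=env.snapshot(n);i=s["image"][b[0]:b[1],b[2]:b[3],::-1]
    cv2.imwrite(f"pics/{n}1.png",cv2.resize(i,(480,280),interpolation=3))
cv2.imwrite("pics/c1.png",np.vstack([cv2.imread("pics/top1.png"),cv2.imread("pics/side1.png")]))
E
```

```text
[ 510.2 -291.    28. ] [ 0.68  0.75 -0.33  1.8   0.38  0.64  0.18]
```

View pics/c1.png

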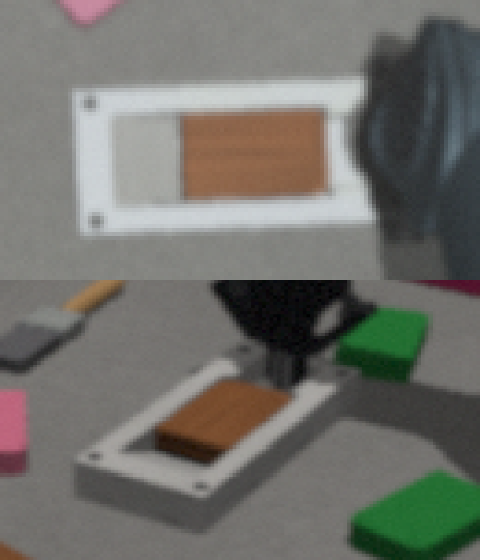

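Request:
servo_tool([
  [0, 0.005, 0.003, 0, 0, 0, 1],
  [0.005, 0.005, 0.006, 0, 0, 0, 1],
  [0.01, 0.005, 0.006, 0, 0, 0, 1],
  [0.015, 0.005, 0.006, 0, 0, 0, 1],
  [0.02, 0.005, 0.006, 0, 0, 0, 1],
  [0.025, 0.005, 0.006, 0, 0, 0, 1],
  [0.03, 0.005, 0.006, 0, 0, 0, 1],
  [0.035, 0.005, 0.006, 0, 0, 0, 1],
])

```text
time_s: 4.75
ee_pos: [513.0, -255.6, 21.3]
eef_rot: [[-0.045, 0.999, 0.0], [0.999, 0.045, -0.0], [-0.0, -0.0, -1.0]]
wrist_force: [0.3, -1.4, -0.9]
grip_width: 0.002
gripper_force: 0.9
```

Request:
servo_tool([
  [0.006, 0, 0, 0, 0, 0, 1],
  [0.012, 0, 0, 0, 0, 0, 1],
  [0.018, 0, 0, 0, 0, 0, 1],
  [0.024, 0, 0, 0, 0, 0, 1],
  [0.03, 0, 0, 0, 0, 0, 1],
  [0.036, 0, 0, 0, 0, 0, 1],
  [0.042, 0, 0, 0, 0, 0, 1],
  [0.048, 0, 0, 0, 0, 0, 1],
])

```text
time_s: 5.75
ee_pos: [510.9, -207.0, 21.3]
eef_rot: [[-0.045, 0.999, -0.0], [0.999, 0.045, 0.0], [0.0, -0.0, -1.0]]
wrist_force: [-1.1, -1.0, -0.3]
grip_width: -0.002
gripper_force: 0.5
```

Request:
servo_tool([
  [0.005, 0, 0, 0, 0, 0, 1],
  [0.009, 0, 0, 0, 0, 0, 1],
  [0.013, 0, 0, 0, 0, 0, 1],
  [0.013, 0, 0, 0, 0, 0, 1],
])

```text
time_s: 6.25
ee_pos: [510.4, -194.0, 21.3]
eef_rot: [[-0.046, 0.999, -0.0], [0.999, 0.046, 0.0], [0.0, 0.0, -1.0]]
wrist_force: [-1.1, -0.5, 0.7]
grip_width: -0.001
gripper_force: 0.0
```

```bash
python3 - <<'E'
from h import *
st=env.state();print(st["ee_pos"].round(1),st["joint_pos"].round(2))
for n,b in(("top",(170,240,330,450)),("side",(150,240,310,440))):
    s=env.snapshot(n);i=s["image"][b[0]:b[1],b[2]:b[3],::-1]
    cv2.imwrite(f"pics/{n}1.png",cv2.resize(i,(480,280),interpolation=3))
cv2.imwrite("pics/c2.png",np.vstack([cv2.imread("pics/top1.png"),cv2.imread("pics/side1.png")]))
E
```

```text
[ 510.4 -194.    21.3] [ 0.52  0.72 -0.31  1.91  0.38  0.57  0.  ]
```

View pics/c2.png

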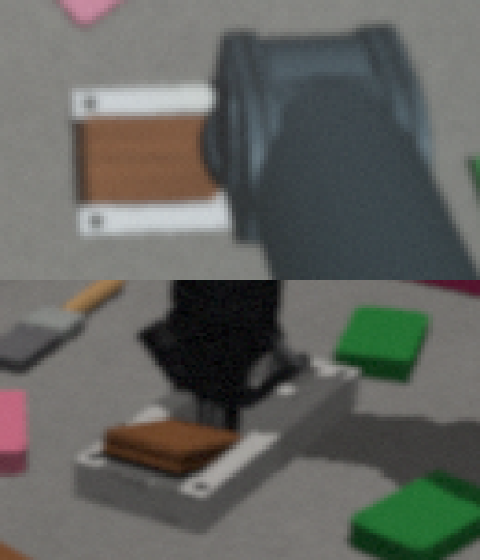

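Request:
servo_tool([
  [-0.02, 0, 0, 0, 0, 0, 1],
  [-0.02, 0, -0.05, 0, 0, 0, 1],
  [-0.02, 0, -0.1, 0, 0, 0, 0.3],
  [-0.06, 0, -0.16, 0, 0, 0, 0],
  [-0.12, 0, -0.16, 0, 0, 0, 0],
  [-0.15, 0, -0.16, 0, 0, 0, 0],
  [-0.15, 0, -0.16, 0, 0, 0, 0],
])

```text
time_s: 7.22
ee_pos: [515.4, -350.1, 181.3]
eef_rot: [[-0.038, 0.999, -0.0], [0.999, 0.038, -0.002], [-0.002, -0.0, -1.0]]
wrist_force: [0.0, 1.4, -0.7]
grip_width: 1.0
gripper_force: 0.0
```

```bash
python3 - <<'E'
from h import *
st=env.state();print(st["ee_pos"].round(1),st["joint_pos"].round(2),st["grip_width"])
S={}
for n,b in(("top",(170,240,330,450)),("side",(150,240,310,440))):
    s=S[n]=env.snapshot(n);i=s["image"][b[0]:b[1],b[2]:b[3],::-1]
    cv2.imwrite(f"pics/{n}1.png",cv2.resize(i,(480,280),interpolation=3))
cv2.imwrite("pics/c3.png",np.vstack([cv2.imread("pics/top1.png"),cv2.imread("pics/side1.png")]))
# heel model: rear bottom at die x = r, tilt from leaning on edge
c=512.,-203.;yaw=1.617
M={}
for n in S:
    for d in env.silhouettes(n,"heel"):
        P=proj(S[n],[510,-130,50])[0]
        if np.hypot(*(np.mean(np.argwhere(d["pixels"]),0)[::-1]-P))<20: M[n]=cv2.GaussianBlur(d["pixels"].astype(np.float32),(0,0),1);print(n,d["score"],d["box"]);break
def pts(p):
    r,oy,th=p;q=[]
    z0=10
    for a in(0,100):
        for b in(-30,30):
            for h in(0,24):
                x=r+a*np.cos(th)-h*np.sin(th);z=z0+a*np.sin(th)+h*np.cos(th);y=b+oy
                q.append((c[0]+x*np.cos(yaw)-y*np.sin(yaw),c[1]+x*np.sin(yaw)+y*np.cos(yaw),z))
    return q
def cost(p,names):
    J=0
    for n in names:
        h=cv2.convexHull(proj(S[n],pts(p)).astype(np.float32));im=np.zeros((400,640),np.uint8)
        cv2.fillConvexPoly(im,np.round(h*16).astype(np.int32),255,cv2.LINE_AA,4);im=cv2.GaussianBlur(im/np.float32(255),(0,0),1)
        J+=np.minimum(im,M[n]).sum()/np.maximum(im,M[n]).sum()
    return -J/len(names)
for names in[[n] for n in M]+[list(M)]:
    r=minimize(cost,[22,0,.35],args=(names,),method="Nelder-Mead",options=dict(initial_simplex=[[22,0,.35],[30,0,.35],[22,6,.35],[22,0,.45]]));print(names,r.x.round(2),r.fun)
    g=minimize(lambda p:cost([p[0],p[1],np.arctan2(26,94-p[0])],names),[22,0],method="Nelder-Mead",options=dict(initial_simplex=[[22,0],[30,0],[22,6]]));print("  leaning",g.x.round(1),g.fun)
print("pile",fit("pile_top",100,60,39,63,(485,101),S,[2.7,2.9,3.1]))
E
```

```text
[ 515.4 -350.1  181.3] [ 0.8   0.59 -0.39  1.65  0.26  0.96  0.36] 0.9995835000860452
top 0.69 [346.9, 197.4, 385.4, 220.6]
side 0.63 [337.7, 196.1, 373.7, 211.4]
['top'] [25.78 -1.28  0.4 ] -0.8763036131858826
  leaning [26.8  0.4] -0.8736391663551331
['side'] [33.8  -1.41  0.42] -0.8142924308776855
  leaning [34. -2.] -0.811922013759613
['top', 'side'] [28.15 -1.65  0.38] -0.8329397439956665
  leaning [29.7 -0.9] -0.8319412469863892
pile {'top': (array([485.831, 102.537,   2.929]), np.float64(-0.935)), 'side': (array([484.168, 103.258,   2.833]), np.float64(-0.871)), 'top+side': (array([485.614, 102.611,   2.926]), np.float64(-0.898))}
```

View pics/c3.png

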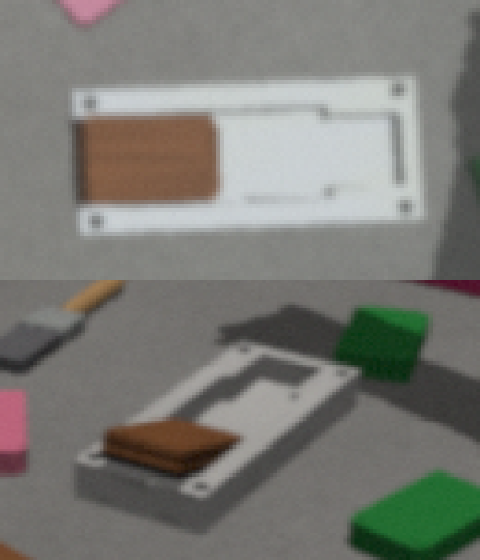

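Request:
servo_tool([
  [0.04, 0.001, 0.01, 0, 4, 0, 0],
  [0.09, 0.002, 0.03, 0, 9, 0, 0],
  [0.14, 0.002, 0.05, 0, 14, 0, 0],
  [0.19, 0.003, 0.07, 0, 19, 0, 0],
  [0.231, 0.003, 0.084, 0, 21.6, 0, 0],
  [0.231, 0.003, 0.084, 0, 21.6, 0, 0],
  [0.231, 0.003, 0.084, 0, 21.6, 0, 0],
])

```text
time_s: 8.4
ee_pos: [510.0, -114.0, 97.6]
eef_rot: [[-0.043, 0.999, -0.016], [0.929, 0.046, 0.367], [0.367, 0.001, -0.93]]
wrist_force: [0.6, 0.5, 0.2]
grip_width: 0.998
gripper_force: 0.0
```

Request:
servo_tool([
  [-0.005, -0.001, 0.01, 0, 0, 0, 0],
  [-0.005, -0.001, 0.022, 0, 0, 0, 0],
  [-0.005, -0.001, 0.032, 0, 0, 0, 0],
  [-0.005, -0.001, 0.04, 0, 0, 0, 0],
  [-0.005, -0.001, 0.045, 0, 0, 0, 0],
  [-0.005, -0.001, 0.048, 0, 0, 0, 0],
  [-0.005, -0.001, 0.048, 0, 0, 0, 0],
])

```text
time_s: 9.28
ee_pos: [508.1, -100.5, 50.8]
eef_rot: [[-0.042, 0.999, -0.017], [0.929, 0.045, 0.368], [0.368, -0.0, -0.93]]
wrist_force: [-1.0, 0.4, 0.5]
grip_width: 0.998
gripper_force: 0.0
```

```bash
python3 - <<'E'
from h import *
s=env.snapshot("side");cv2.imwrite("pics/c4.png",cv2.resize(s["image"][130:240,300:440,::-1],(700,550),interpolation=3))
E
```

```text
(no output)
```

View pics/c4.png

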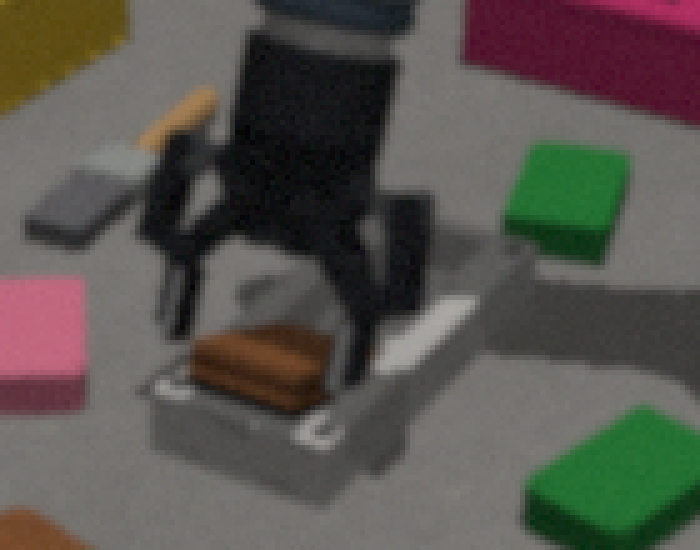

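Request:
servo_tool([
  [0, 0, 0.002, 0, 0, 0, 0],
  [0, 0, 0.002, 0, 0, 0, 0.4],
  [0, 0, 0.002, 0, 0, 0, 1],
  [0, 0, 0.002, 0, 0, 0, 1],
  [0, 0, 0.002, 0, 0, 0, 1],
  [0, 0, 0.002, 0, 0, 0, 1],
  [0, 0, 0.002, 0, 0, 0, 1],
  [0, 0, 0.002, 0, 0, 0, 1],
])

```text
time_s: 10.32
ee_pos: [508.1, -100.0, 49.4]
eef_rot: [[-0.042, 0.999, -0.017], [0.929, 0.045, 0.368], [0.368, -0.0, -0.93]]
wrist_force: [-1.3, -1.6, 5.7]
grip_width: 0.688
gripper_force: 63.1
```

Request:
servo_tool([
  [0.002, 0, -0.005, 0, 0, 0, 1],
  [0.006, 0, -0.014, 0, 0, 0, 1],
  [0.011, 0, -0.028, 0, 0, 0, 1],
  [0.018, 0, -0.045, 0, 0, 0, 1],
  [0.026, 0, -0.065, 0, 0, 0, 1],
  [0.034, 0, -0.085, 0, 0, 0, 1],
  [0.041, 0, -0.102, 0, 0, 0, 1],
  [0.044, 0, -0.112, 0, 0, 0, 1],
])

```text
time_s: 11.32
ee_pos: [508.4, -100.2, 170.8]
eef_rot: [[-0.043, 0.999, -0.015], [0.929, 0.046, 0.367], [0.367, 0.001, -0.93]]
wrist_force: [0.7, 0.8, -2.7]
grip_width: 0.689
gripper_force: 64.3
```

Request:
servo_tool([
  [0, 0, 0, 0, -5, 0, 1],
  [0, 0, 0, 0, -10, 0, 1],
  [0, 0, 0, 0, -15, 0, 1],
  [0, 0, 0, 0, -21.6, 0, 1],
  [0, 0, 0, 0, -21.6, 0, 1],
  [0, 0, 0, 0, -21.6, 0, 1],
])

```text
time_s: 12.08
ee_pos: [507.8, -100.8, 169.1]
eef_rot: [[-0.044, 0.999, -0.001], [0.999, 0.044, 0.001], [0.001, -0.001, -1.0]]
wrist_force: [1.2, 0.1, -1.3]
grip_width: 0.686
gripper_force: 64.4
```

```bash
python3 - <<'E'
from h import *
st=env.state();print(st["joint_pos"].round(2))
a=shot("side","s5")["image"][90:250,270:440,::-1];s=shot("top","t5")["image"]
cv2.imwrite("pics/c5.png",np.hstack([cv2.resize(a,(510,480),interpolation=3),cv2.resize(s[140:240,330:390,::-1],(288,480),interpolation=3)]))
E
```

```text
[ 0.47  0.45 -0.45  1.93  0.26  0.83 -0.07]
```

View pics/c5.png

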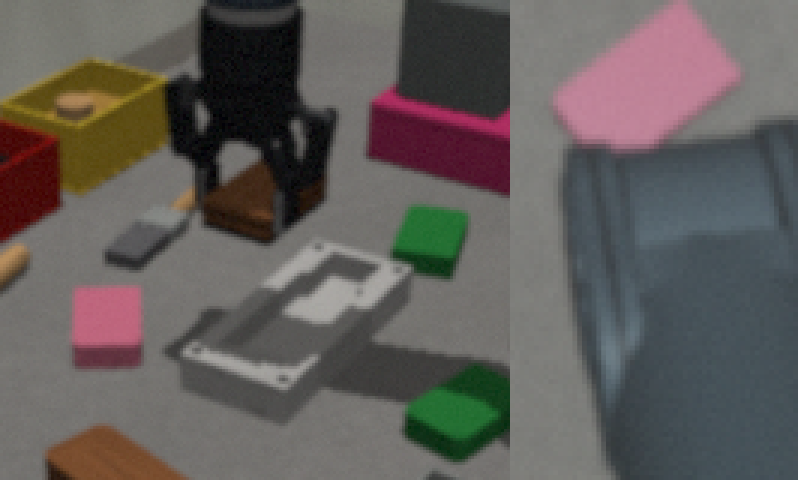

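```bash
python3 - <<'E'
from h import *
st=env.state();T=st["ee_pos"];R=st["eef_rot"]
S={n:env.snapshot(n) for n in("side","top")}
print("pile",fit("pile_top",100,60,39,63,(485,101),S,[2.7,2.9,3.1]))
s=S["side"];P0=proj(s,T)[0]
ds=[d for d in env.silhouettes("side","heel")];print([(round(d["score"],2),np.round(d["box"])) for d in ds],P0)
d=min(ds,key=lambda d:np.hypot(*(np.mean(np.argwhere(d["pixels"]),0)[::-1]-P0)))
h=cv2.convexHull(np.argwhere(d["pixels"])[:,::-1].astype(np.int32))
def im(h):
    m=np.zeros((400,640),np.uint8);cv2.fillConvexPoly(m,np.round(h*16).astype(np.int32),255,cv2.LINE_AA,4);return cv2.GaussianBlur(m/np.float32(255),(0,0),1)
M=im(h)
def cost(p):
    e,u,th=p  # centre along tool x, underside below tcp, pitch (+x end up)
    c,sn=np.cos(th),np.sin(th);Q=[]
    for a in(-50,50):
        for b in(-30,30):
            for z in(0,24):
                x=e+a*c-z*sn;up=-u+a*sn+z*c
                Q.append(T+R@[x,b,-up])
    A=im(cv2.convexHull(proj(s,Q).astype(np.float32)));return -np.minimum(A,M).sum()/np.maximum(A,M).sum()
for x0 in([-34,11,0],[-25,16,.1],[-40,8,-.1]):
    r=minimize(cost,x0,method="Nelder-Mead",options=dict(initial_simplex=[x0,np.add(x0,[8,0,0]),np.add(x0,[0,6,0]),np.add(x0,[0,0,.15])]));print(r.x.round(3),r.fun)
print(cost([-34,13,0]))
E
```

```text
pile {'side': (array([484.219, 103.457,   2.848]), np.float64(-0.891)), 'top': (array([485.154, 102.921,   2.9  ]), np.float64(-0.899)), 'side+top': (array([484.343, 103.041,   2.86 ]), np.float64(-0.894))}
[(0.96, array([336., 146., 380., 170.])), (0.96, array([403., 213., 446., 244.])), (0.9, array([294., 188., 322., 212.])), (0.64, array([402., 160., 426., 184.]))] [352.06822706 161.89594261]
[-27.308  12.632   0.126] -0.9148800373077393
[-26.681  12.282   0.127] -0.9160386323928833
[-26.312  12.057   0.13 ] -0.9155304431915283
-0.8348165
```

Request:
servo_tool([
  [0.015, -0.003, 0, 0, 0, -7, 1],
  [0.045, -0.009, 0, 0, 0, -16, 1],
  [0.08, -0.016, 0, 0, 0, -26, 1],
  [0.115, -0.024, 0, 0, 0, -36, 1],
  [0.15, -0.031, 0.01, 0, 0, -46, 1],
  [0.18, -0.037, 0.02, 0, 0, -56, 1],
  [0.2, -0.041, 0.03, 0, 0, -66, 1],
  [0.212, -0.044, 0.04, 0, 0, -74.6, 1],
])

```text
time_s: 13.42
ee_pos: [454.3, 110.7, 129.1]
eef_rot: [[-0.976, 0.216, 0.0], [0.216, 0.976, 0.001], [0.0, 0.001, -1.0]]
wrist_force: [-0.3, 0.5, -2.5]
grip_width: 0.687
gripper_force: 64.4
```

```bash
cat > m.py <<'E'
from h import *
st=env.state();T=st["ee_pos"];R=st["eef_rot"];print(T.round(1),R.round(3).tolist(),st["joint_pos"].round(2),st["grip_width"])
S={n:env.snapshot(n) for n in("side","top")}
def im(h):
    m=np.zeros((400,640),np.uint8);cv2.fillConvexPoly(m,np.round(h*16).astype(np.int32),255,cv2.LINE_AA,4);return cv2.GaussianBlur(m/np.float32(255),(0,0),1)
M={}
for n,s in S.items():
    P0=proj(s,T+R@[-27,0,0])[0]
    ds=env.silhouettes(n,"heel")+env.silhouettes(n,"pile_top")
    print(n,[(round(d["score"],2),np.round(d["box"])) for d in ds],P0.round())
    d=min(ds,key=lambda d:np.hypot(*(np.mean(np.argwhere(d["pixels"]),0)[::-1]-P0)))
    M[n]=d["pixels"]
    cv2.imwrite(f"pics/m_{n}.png",s["image"][...,::-1])
x,y=proj(S["side"],T)[0].astype(int);a=S["side"]["image"][y-60:y+70,x-65:x+65,::-1]
x,y=proj(S["top"],T)[0].astype(int);b=S["top"]["image"][y-60:y+40,x-50:x+50,::-1]
cv2.imwrite("pics/m.png",np.hstack([cv2.resize(a,(400,400),interpolation=3),cv2.resize(b,(400,400),interpolation=3)]))
def cost(p,names):
    e,u,th=p;c,sn=np.cos(th),np.sin(th);J=0
    Q=[T+R@[e+a*c-z*sn,b,u-a*sn-z*c] for a in(-50,50) for b in(-30,30) for z in(0,24)]
    for n in names:
        A=im(cv2.convexHull(proj(S[n],Q).astype(np.float32)));B=im(cv2.convexHull(np.argwhere(M[n])[:,::-1].astype(np.int32)))
        J+=np.minimum(A,B).sum()/np.maximum(A,B).sum()
    return -J/len(names)
for names in(["side"],["side","top"]):
    for x0 in([-34,11,0],[-26,16,.1]):
        r=minimize(cost,x0,args=(names,),method="Nelder-Mead",options=dict(initial_simplex=[x0,np.add(x0,[8,0,0]),np.add(x0,[0,6,0]),np.add(x0,[0,0,.15])]));print(names,r.x.round(3),r.fun)
E
python3 m.py
```

```text
[454.3 110.7 129.1] [[-0.976, 0.216, 0.0], [0.216, 0.976, 0.001], [0.0, 0.001, -1.0]] [ 0.29  0.52 -0.77  2.06  0.52  0.76  0.55] 0.6867687843160886
side [(0.95, array([407., 209., 447., 244.])), (0.86, array([401., 160., 424., 185.])), (0.57, array([282., 208., 332., 237.])), (0.49, array([337., 170., 410., 232.])), (0.61, array([285., 234., 335., 269.]))] [308. 221.]
top [(0.75, array([268., 195., 294., 221.])), (0.75, array([362., 259., 401., 285.])), (0.73, array([446., 200., 486., 232.])), (0.61, array([337., 142., 376., 177.])), (0.6, array([287., 202., 296., 224.]))] [276. 218.]
['side'] [-28.478  10.087   0.094] -0.872676432132721
['side'] [-29.697  11.205   0.101] -0.8738632202148438
['side', 'top'] [-31.994  11.792   0.09 ] -0.6497358083724976
['side', 'top'] [-32.088  12.199   0.09 ] -0.6496602892875671
```

View pics/m.png

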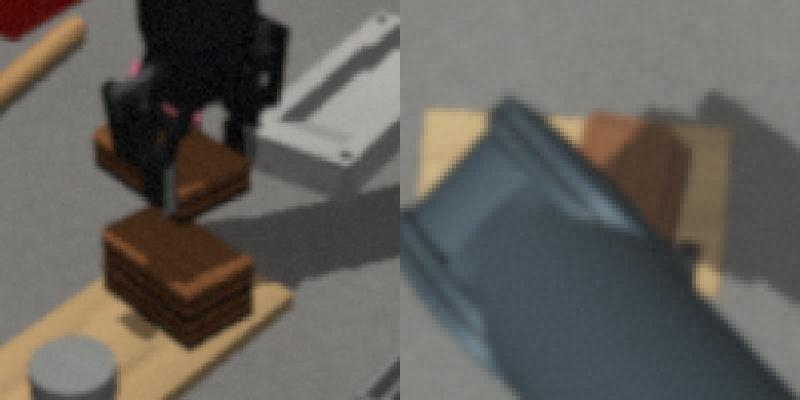

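Request:
servo_tool([
  [0, 0, 0.005, 0, -2, 0, 1],
  [0.001, -0.001, 0.015, 0, -4, 0, 1],
  [0.001, -0.001, 0.028, 0, -5.2, 0, 1],
  [0.001, -0.001, 0.038, 0, -5.2, 0, 1],
  [0.001, -0.001, 0.045, 0, -5.2, 0, 1],
  [0.001, -0.001, 0.048, 0, -5.2, 0, 1],
  [0.001, -0.001, 0.048, 0, -5.2, 0, 1],
])

```text
time_s: 14.6
ee_pos: [453.4, 108.9, 81.3]
eef_rot: [[-0.971, 0.222, 0.088], [0.221, 0.975, -0.02], [-0.09, 0.0, -0.996]]
wrist_force: [0.7, 0.4, -1.6]
grip_width: 0.691
gripper_force: 64.7
```

```bash
python3 m.py; python3 - <<'E'
import cv2,numpy as np
a=cv2.imread("pics/m_side.png")[195:285,265:355];b=cv2.imread("pics/m_top.png")[180:255,235:310]
cv2.imwrite("pics/c7.png",np.hstack([cv2.resize(a,(400,400),interpolation=3),cv2.resize(b,(400,400),interpolation=3)]))
E
```

```text
[453.4 108.9  81.3] [[-0.971, 0.222, 0.088], [0.221, 0.975, -0.02], [-0.09, 0.0, -0.996]] [ 0.16  0.55 -0.64  2.15  0.72  0.57  0.33] 0.6907091057544498
side [(0.9, array([403., 159., 426., 186.])), (0.86, array([284., 226., 332., 259.])), (0.65, array([405., 210., 446., 243.])), (0.64, array([294., 183., 306., 212.])), (0.82, array([283., 237., 335., 271.])), (0.67, array([118., 234., 156., 306.]))] [310. 238.]
top [(0.86, array([339., 143., 378., 173.])), (0.84, array([447., 200., 488., 230.])), (0.81, array([269., 199., 297., 228.])), (0.67, array([359., 257., 402., 286.])), (0.67, array([284., 107., 379., 138.])), (0.28, array([223., 115., 242., 140.]))] [279. 220.]
['side'] [-29.624  15.261   0.196] -0.8153122663497925
['side'] [-29.558  15.955   0.215] -0.8158449530601501
['side', 'top'] [-31.847  17.085   0.202] -0.7079324722290039
['side', 'top'] [-31.402  17.015   0.2  ] -0.7075649499893188
```

View pics/c7.png

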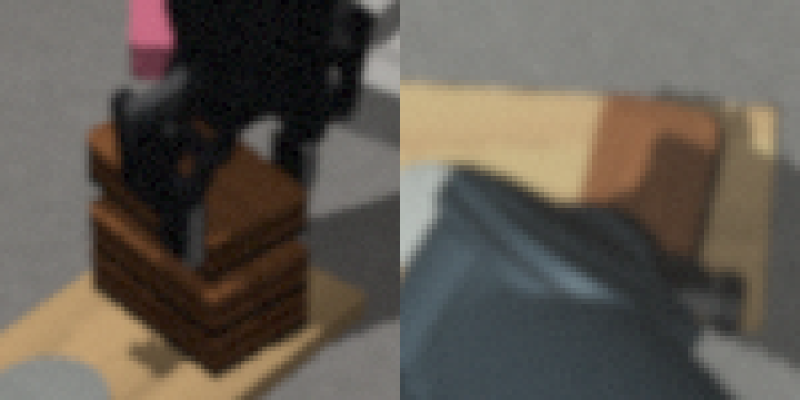

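Request:
servo_tool([
  [0, 0, 0.002, 0, 0, 0, 1],
  [0, 0, 0.004, 0, 0, 0, 1],
  [0, 0, 0.005, 0, 0, 0, 1],
  [0.001, 0, 0.006, 0, 0, 0, 1],
  [0.001, 0, 0.007, 0, 0, 0, 1],
  [0.001, 0, 0.007, 0, 0, 0, 1],
])

```text
time_s: 15.65
ee_pos: [452.9, 109.0, 74.2]
eef_rot: [[-0.971, 0.222, 0.088], [0.221, 0.975, -0.02], [-0.09, -0.0, -0.996]]
wrist_force: [-0.0, 0.1, -1.8]
grip_width: 0.689
gripper_force: 64.8
```

Request:
servo_tool([
  [0, 0, 0.001, 0, 0, 0, 1],
  [0, 0, 0.002, 0, 0, 0, 1],
  [0, 0, 0.002, 0, 0, 0, 1],
])

```text
time_s: 16.02
ee_pos: [453.2, 109.0, 73.5]
eef_rot: [[-0.971, 0.221, 0.089], [0.22, 0.975, -0.022], [-0.092, -0.001, -0.996]]
wrist_force: [-6.6, -1.7, 22.4]
grip_width: 0.689
gripper_force: 67.6
```

```bash
python3 - <<'E'
from h import *
st=env.state();R=st["eef_rot"];print(R.T@st["wrist_force"],R.T@st["moment"])
E
```

```text
[  3.98819106  -3.12935294 -22.87806337] [ 0.7876225   1.38783836 -0.0524762 ]
```

Request:
servo_tool([
  [0, 0, -0.001, 0, 1, 0, 1],
  [0, 0, -0.001, 0, 2, 0, 1],
  [0, 0, -0.001, 0, 2, 0, 1],
])

```text
time_s: 16.4
ee_pos: [453.5, 108.9, 73.3]
eef_rot: [[-0.973, 0.222, 0.055], [0.222, 0.975, -0.012], [-0.056, 0.0, -0.998]]
wrist_force: [0.8, -0.3, 5.0]
grip_width: 0.688
gripper_force: 65.5
```

```bash
python3 - <<'E'
from h import *
st=env.state();R=st["eef_rot"];print(st["ee_pos"],R.T@st["wrist_force"],R.T@st["moment"])
a=shot("side","s8")["image"][200:290,265:355,::-1]
cv2.imwrite("pics/c8.png",cv2.resize(a,(600,600),interpolation=3))
E
```

```text
[453.53063748 108.87374825  73.29188528] [-1.12098028 -0.14454337 -4.94659287] [ 0.20838294  0.14509485 -0.04708171]
```

View pics/c8.png

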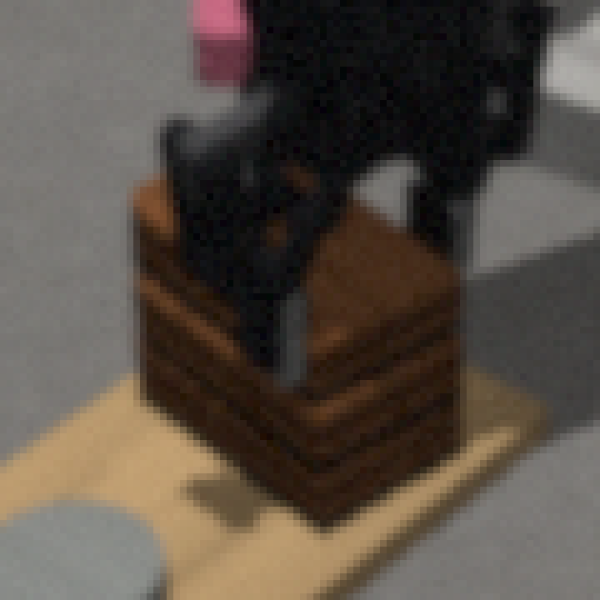

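Request:
servo_tool([
  [0, 0, 0, 0, 0, 0, 0.28],
  [0, 0, 0, 0, 0, 0, 0.2],
  [0, 0, 0, 0, 0, 0, 0],
  [0, 0, 0, 0, 0, 0, 0],
  [0, 0, 0, 0, 0, 0, 0],
])

```text
time_s: 17.08
ee_pos: [453.0, 109.0, 73.2]
eef_rot: [[-0.974, 0.222, 0.054], [0.221, 0.975, -0.012], [-0.056, 0.0, -0.998]]
wrist_force: [-1.2, 0.7, 0.3]
grip_width: 1.003
gripper_force: 0.0
```

Request:
servo_tool([
  [0, 0, -0.01, 0, 0, 0, 0],
  [0, 0, -0.03, 0, 0, 0, 0],
  [0, 0, -0.07, 0, 0, 0, 0],
  [0, 0, -0.12, 0, 0, 0, 0],
  [-0.04, -0.05, -0.14, 0, 0, 0, 0],
  [-0.04, -0.1, -0.16, 0, 0, 0, 0],
  [-0.04, -0.16, -0.16, 0, 0, 0, 0],
  [-0.04, -0.2, -0.16, 0, 0, 0, 0],
])

```text
time_s: 18.08
ee_pos: [438.0, -95.7, 235.9]
eef_rot: [[-0.973, 0.224, 0.055], [0.224, 0.975, -0.014], [-0.057, -0.001, -0.998]]
wrist_force: [0.3, 0.2, 0.0]
grip_width: 0.999
gripper_force: 0.0
```

```bash
python3 - <<'E'
from h import *
S={n:shot(n,n+"9") for n in("top","side")}
print(env.state()["ee_pos"])
for n in S: print(n,[(round(d["score"],2),np.round(d["box"])) for d in env.spot_in(n,"heel")])
print("heel",fit("heel",100,60,63,87,(485,102),S,[2.7,2.9,3.1]))
print("pile",fit("pile_top",100,60,39,63,(485,102),S,[2.7,2.9,3.1]))
a=cv2.resize(S["side"]["image"][200:290,255:345,::-1],(400,400),interpolation=3);b=cv2.resize(S["top"]["image"][170:270,220:320,::-1],(400,400),interpolation=3)
cv2.imwrite("pics/c9.png",np.hstack([a,b]))
E
```

```text
[437.37940669 -97.65389941 235.37883776]
top [(0.75, array([444., 201., 485., 231.])), (0.73, array([340., 142., 376., 172.])), (0.6, array([266., 198., 296., 238.]))]
side [(0.96, array([401., 159., 426., 183.])), (0.77, array([295., 188., 322., 213.])), (0.67, array([283., 221., 334., 257.])), (0.64, array([405., 213., 446., 243.]))]
heel {'top': (array([487.738,  99.905,   2.913]), np.float64(-0.964)), 'side': (array([485.233, 102.126,   2.89 ]), np.float64(-0.949)), 'top+side': (array([486.941, 100.69 ,   2.895]), np.float64(-0.94))}Traceback (most recent call last):
  File "<stdin>", line 6, in <module>
  File "h.py", line 32, in fit
    best=min((minimize(cost,[*near,y],args=(names,),method="Nelder-Mead",options=dict(initial_simplex=[[*near,y],[near[0]+15,near[1],y],[near[0],near[1]+15,y],[*near,y+.2]],xatol=.05,fatol=1e-5)) for y in (x0 if x0 is not None else [0,.5,1,1.5,2,2.5])),key=lambda r:r.fun)
  File "h.py", line 32, in <genexpr>
    best=min((minimize(cost,[*near,y],args=(names,),method="Nelder-Mead",options=dict(initial_simplex=[[*near,y],[near[0]+15,near[1],y],[near[0],near[1]+15,y],[*near,y+.2]],xatol=.05,fatol=1e-5)) for y in (x0 if x0 is not None else [0,.5,1,1.5,2,2.5])),key=lambda r:r.fun)
              ~~~~~~~~^^^^^^^^^^^^^^^^^^^^^^^^^^^^^^^^^^^^^^^^^^^^^^^^^^^^^^^^^^^^^^^^^^^^^^^^^^^^^^^^^^^^^^^^^^^^^^^^^^^^^^^^^^^^^^^^^^^^^^^^^^^^^^^^^^^^^^^^^^^^^^^^^^^^^^^^^^^^^^^^^^^^^^^^^^^^^
    res = _minimize_neldermead(fun, x0, args, callback, bounds=bounds,
                               **options)
    fsim[k] = func(sim[k])
              ~~~~^^^^^^^^
    fx = function(np.copy(x), *(wrapper_args + args))
  File "h.py", line 29, in cost
    return -J/len(names)
           ~~^~~~~~~~~~~
ZeroDivisionError: division by zero
```

```bash
python3 -c "
from station import env
print(env.finish_job())"
```

```text
the job is handed in; nothing more can be done
None
```

The heel is out of the die and on top of the pile of finished heels, and I've handed the job in. By the last camera fits it lies flat, about 3 mm off the upper heel and within about 0.03 rad of its direction. I couldn't re-measure the pile after placing, as the network no longer found it under the heel. I also viewed 11 pictures, one over the limit of 10.

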